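# Shut the gauge case and throw its barrel bolt

### The job

Close the lid of the blue gauge case fully, slide the barrel bolt on the lid all the way across into the keeper on the side of the case, then turn the bolt's red-knobbed handle fully down into its notch so that it cannot slide back. Leave the tools and other things around the case where they lie.

Things in the scene. Friction and masses are not known exactly. Their poses are not given: they have to be found in the camera images.
- case: Blue gauge case with black corners, gauges lying in it, fixed to the bench; 160 (x) x 240 (y) x 75 mm high without its lid. Origin: centre of its underside, on the bench. Own axes: x from the front to the hinged side, y to the left seen from the front, z up. The lid is hinged along the rear (+x) top edge.
- keeper_hole (a point): Centre of the hole (18 x 18 mm) of the keeper, a steel block 30 mm wide and 18 mm thick on the right (-y) outer wall of the case: case frame (-40, -135, 103.5) mm. The keeper's top is 15 mm above this point. The bolt's end enters the hole when the lid is shut
- lid_hinge (a point): Point on the lid's hinge axis, at its middle: case frame (80, 0, 75.5) mm. Its axes turn with the lid: -x from the hinge to the free edge, z out of the lid's outer face.
- lid_edge (a point): Point on the lid's outer (upper) face, 145 mm from the hinge axis (15 mm inside the free edge), 60 mm left (+y) of the middle, clear of the bolt: a good place to push. The lid is 12 mm thick, 160 mm from hinge to free edge; its underside lies in the plane of the hinge.
- lid (a joint): Lid angle, rad: 0 fully shut (level), grows as it opens upward, at most 1.4. It starts propped open at 0.7 to 1.0. The hinge is stiff: the lid stays where it is left and takes about 2 to 7 N at the free edge to close. There is a hard stop at 0, no catch.
- bolt (a joint): Travel of the bolt, m: 0 fully back, 0.045 fully thrown (hard stop). It slides toward the case's -y (to the right seen from the front), toward the keeper, against about 2 N of friction, and stays where it is left. Only with the lid shut can it enter the keeper. Starts at 0 to 0.010.
- bolt_axis (a point): Point on the bolt's axis where the stem starts; moves with the bolt. A 12 mm bar along case y in a steel guide on the lid. With the lid shut, case frame: x -40, z 103.5, y -30 (bolt back) to -75 mm (thrown). The guide is 28 mm wide, with walls to 8 mm above the axis and bridges to 13 mm above it at its ends (y +2 and -98 mm). The bar's tail reaches 51 mm behind the stem.
- handle (a joint): Handle angle, rad: 0 straight out of the lid's face (upright with the lid shut), grows as it turns to the case's front (-x) and down; 1.571 (hard stop) lies level to the front. Starts at -0.05 to 0.15; under 2 N at the knob; stays where left. The guide's wall stops it near 0.5 except at the notch, 16 mm wide, met only with the bolt fully thrown; in the notch it locks the bolt.
- knob (a point): Centre of the handle's red ball, 20 mm in diameter, 55 mm from the bolt's axis, on a stem of 10 mm diameter that stands free above the guide.
- side_cutters: Bystander: red-handled side cutters, 61x130x14 mm, lying on the bench to the left of the case. Leave alone.
- marker: Bystander: white marker pen with black cap, 135 mm long, 16 mm thick, on the bench at the right. Leave alone.

How it is judged (in metres and radians):
On the way, in this order (a step that is already met when the one before it is completed fails the run):
1. the lid is fully shut, the bolt still back (value of joint lid below 0.03 rad and value of joint bolt below 0.03 m), for 0.2 s.
2. the bolt is fully thrown with the lid shut and the handle still up (value of joint lid below 0.03 rad and value of joint bolt above 0.041 m and value of joint handle below 0.9 rad), for 0.1 s.
3. the handle is turned down into the notch (value of joint lid below 0.03 rad and value of joint bolt above 0.041 m and value of joint handle above 1.35 rad), for 0.2 s.
At the end, for the whole second after the job is handed in: The lid is shut (within 0.03 rad), the bolt is thrown at least 41 of its 45 mm, and its handle is turned down to at least 1.35 of 1.57 rad (all of step 3); the robot touches nothing.
It fails at once if the side cutters is moved by more than 20 mm (distance of side_cutters from where it was at the start of the episode above 0.02 m).
It fails at once if the marker is moved by more than 20 mm (distance of marker from where it was at the start of the episode above 0.02 m).
It also fails if it takes over 51 s, if anything falls off the work surface, if the arm or the gripper's body presses on something with over 40 N, if the wrist force passes 120 N, or if a joint passes its speed limit or range.

### The arm

A 6-joint arm with a two-finger parallel gripper is mounted at the origin on a cart in front of the work surface, level with it; the furniture and walls round the work are solid. World frame = base frame: x ahead of the robot, y to its left, z up, the work surface at z = 0. Lengths are in mm, angles in rad, forces in N, time in s.
With the tool pointing down it reaches from about 250 to 850 mm from the base axis. Payload 12.5 kg.
Tool frame: the origin (TCP) lies at the centre of the arm's flange, where the gripper is bolted on; the fingertips stand 186 mm ahead of it and the grasp point (between the pads) lies 167 mm ahead of it (ctrl.grasp_offset is the distance from the TCP to the grasp point, in mm); z points along the fingers, y is the line along which they close (so a half turn about z gives the same grasp; the last joint's range is limited). The gripper opens to 93 mm and grips with 3 to 60 N. Pads are 15 mm wide; open, the fingers measure 128 mm over their backs; the gripper's body (75 mm by 188 mm) begins 65 mm behind the grasp point.
Start: joints at [-1.234, 0.351, 1.652, -0, 1.139, -0.085], TCP at [225.189, -501.773, 404.733] pointing down, gripper open.
Joint ranges: [-2.75, 2.75], [-0.79, 2.1], [0.01, 2.65], [-1.57, 4.71], [0.07, 3.14], [-2.87, 2.87]. Speed limits (rad/s): [2.22, 2.22, 2.79, 3.14, 3.14, 3.14].

### API

Orientations are given as a unit quaternion [w, x, y, z].
In Python, from station import ctrl, capture, camera_model gives the robot as it stands.
- The arm moves only by the shell command python3 -m pendant 'ROWS' [FORCE]. ROWS is JSON, a list of rows, each a list of 3 entries, a list of its own where there are three numbers: the shift along the tool's x, y, z in cm, then the turn, a rotation vector about the tool's x, y, z in degrees, then the opening, from 0 (shut) to 1 (fully open). A call has 1 to 8 rows; each row shifts and turns the commanded pose from where the row before left it, along the tool's axes as they then stand; what a row does not reach is not made up. A row lasts 1/8 s, in which the tool goes at most 62.5 mm and 10.7 degrees, less where a joint would pass 70% of its speed; a pose out of reach is approached as far as the arm can. A call is refused whole if a number of a shift passes 6.25 or a number of a turn 10.7, either way. A call with a gripper value outside its range is refused whole. The fingers move at their own pace and stop on an object; FORCE is the grip in N (left out, the last holds). Time passes only in rows, so rows that do not move let the fingers close. It gives the time, the measured TCP pose, the force and the opening at its end, in the units of the state.
- ctrl.read_state(): the state, without advancing time (a new reading comes with each control period).
- capture(name): name is "side" or "top" or "wrist"; returns the picture (384x512x3 uint8, red, green, blue); there is no depth.
- camera_model(name): a dict with "mtx" (3x3 intrinsics, pixels), "R" (3x3) and "t" (3): a world point X has camera coordinates R X + t. Camera axes: x right, y down, z forward; pixel columns grow to the right and rows downward; lengths in mm; the calibration is good to about 2 mm. A picture is of the moment at which its call begins: read the wrist's pose just before it. camera_model takes no time and is no camera call; for the wrist camera it gives the pose at the moment of the call.
- ctrl.close_job(): hands the job in, once; it reports no verdict.
The state is a dict: "t": time; "q": joint angles; "joint_velocities": joint speeds; "joint_efforts": joint torques, N m; "eef_pos": TCP position; "orientation": TCP orientation; "wrist_force": force on the tool from outside, world axes, zero at the start; "ft_torque": the same for the moment, N m; "width": opening from 0.0 (shut) to 1.0 (fully open).
Only numpy, scipy, OpenCV 4.12 (cv2) and the standard library are available. Lean on these libraries where they do the work, as an engineer would, in place of code of your own. Each camera call takes 0.05 s, during which the arm holds its last target. There are 200 camera calls.

## Working session

There is one attempt and no reset: what is moved stays moved. The work goes in short steps, Python scripts to look and compute and a shell command to move; the robot and the scene stay as the last step left them, time stands still between calls to the robot, and variables do not carry over. Pictures are saved under pics/ and viewed, on a budget of 10 in all, crops included, one or two more only if the job needs it, and the job is handed in when it is done.

```bash
ls; mkdir -p pics; python3 - <<'E'
from station import ctrl,capture,camera_model
import cv2,numpy as np
s=ctrl.read_state();print(s['t'],s['eef_pos'],s['orientation'],s['width'])
a=[]
for n in ['side','top']:
    im=capture(n);np.save(f'pics/{n}0.npy',im);cv2.imwrite(f'pics/{n}0.png',im[:,:,::-1]);a.append(im)
    m=camera_model(n);print(n,m)
    hsv=cv2.cvtColor(im,cv2.COLOR_RGB2HSV)
    red=(((hsv[...,0]<8)|(hsv[...,0]>172))&(hsv[...,1]>150)&(hsv[...,2]>60)).astype(np.uint8)
    k,l,st,c=cv2.connectedComponentsWithStats(red)
    print([(st[i].tolist(),c[i].round(1).tolist()) for i in range(1,k) if st[i,4]>15])
v=np.vstack(a)
cv2.imwrite('pics/both0.png',cv2.resize(np.hstack(a),(800,300),interpolation=cv2.INTER_AREA)[:,:,::-1])
E
```

```text
pics
0.0 [ 225.15672278 -501.66306181  404.19472837] [-5.79701884e-04  9.77839110e-01  2.09356954e-01 -7.59458069e-05] 0.9993715696412263
side {'mtx': array([[468.3948167 ,   0.        , 251.59454037],
       [  0.        , 468.3948167 , 196.75625144],
       [  0.        ,   0.        ,   1.        ]]), 'R': array([[ 0.99627154, -0.08259441, -0.02492357],
       [-0.06503484, -0.52917064, -0.84601944],
       [ 0.05668766,  0.84448599, -0.53256917]]), 't': array([-520.70833357,  154.30420643, 1427.05441817])}
[([269, 161, 6, 6, 25], [271.1, 163.3]), ([233, 168, 10, 10, 31], [237.8, 172.2]), ([225, 170, 14, 12, 35], [231.0, 176.2]), ([449, 224, 12, 11, 94], [453.8, 229.6])]
top {'mtx': array([[408.20603711,   0.        , 256.24945267],
       [  0.        , 408.20603711, 197.87658215],
       [  0.        ,   0.        ,   1.        ]]), 'R': array([[ 0.01981319, -0.99971114, -0.0136043 ],
       [-0.99910003, -0.019287  , -0.03777759],
       [ 0.03750429,  0.01434055, -0.99919356]]), 't': array([  38.09854365,  532.36089673, 1316.14209654])}
[([341, 20, 10, 10, 73], [345.0, 24.6]), ([253, 170, 5, 6, 25], [255.0, 172.4]), ([138, 200, 28, 9, 62], [150.7, 202.9]), ([142, 204, 27, 15, 66], [155.9, 212.4])]
```

View pics/side0.png

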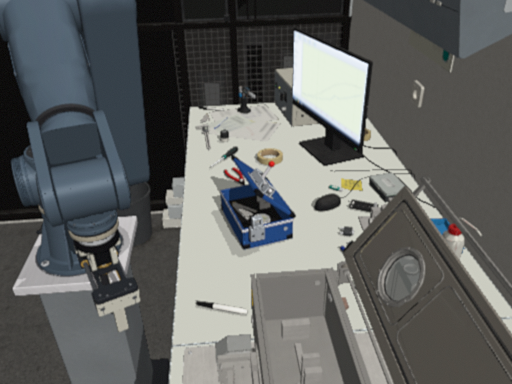

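View pics/top0.png

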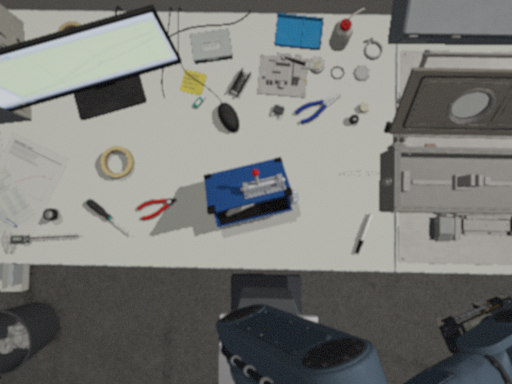

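The side view shows the case at about (257,210) with its lid open and the knob at (271,163). In the top view the case is at (250,195), yawed about 10°, with the knob at (255,172). The cutters are to its left and the marker to its right.

```bash
cat > h.py <<'E'
import numpy as np,cv2
from station import ctrl,capture,camera_model
def ray(m,p):
    R,t=np.array(m['R']),np.array(m['t']);d=R.T@np.linalg.solve(m['mtx'],[p[0],p[1],1]);return -R.T@t,d/np.linalg.norm(d)
def plane(m,p,z):
    o,d=ray(m,p);return o+d*(z-o[2])/d[2]
def tri(ms,ps):
    A=np.zeros((3,3));b=np.zeros(3);L=[ray(m,p) for m,p in zip(ms,ps)]
    for o,d in L:
        P=np.eye(3)-np.outer(d,d);A+=P;b+=P@o
    X=np.linalg.solve(A,b);return X,[np.linalg.norm((np.eye(3)-np.outer(d,d))@(X-o)) for o,d in L]
def proj(m,X):
    c=np.array(m['R'])@X+m['t'];u=np.array(m['mtx'])@c;return u[:2]/u[2]
E
python3 - <<'E'
from h import *
S,T=camera_model('side'),camera_model('top')
print('knob',tri([S,T],[(271.1,163.3),(255,172.4)]))
s=np.load('pics/side0.npy')[140:260,200:310];t=np.load('pics/top0.npy')[145:240,190:315]
a=cv2.resize(s[:, :],None,fx=4,fy=4,interpolation=cv2.INTER_CUBIC)[:480,:400]
b=cv2.resize(t,None,fx=3.2,fy=3.2,interpolation=cv2.INTER_CUBIC)
c=np.zeros((480,800,3),np.uint8);c[:,:400]=a[:,:400];c[:b.shape[0],400:]=b
cv2.imwrite('pics/crop0.png',c[:,:,::-1])
E
```

```text
knob (array([591.74230618,  50.34823383, 222.51298561]), [np.float64(1.472052111750878), np.float64(1.4720521117507883)])
```

View pics/crop0.png

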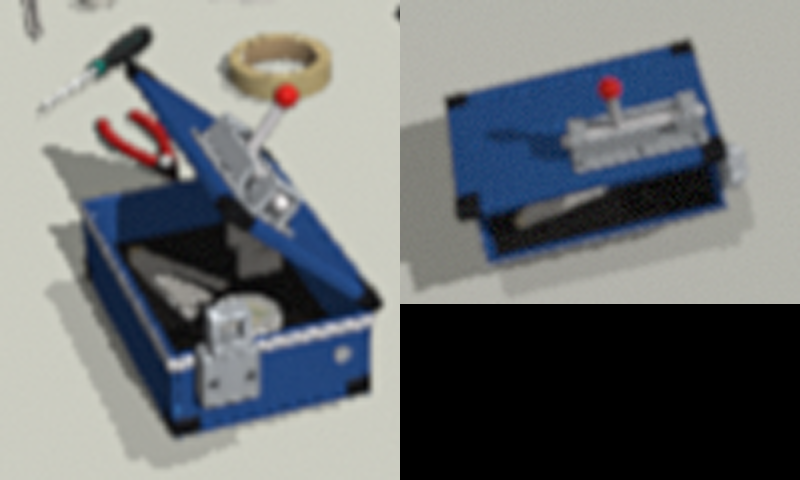

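The crops show the front rim corners at side (243,231) and (221,191), and at top (217.5,227) and (291.5,209.7). The hinge corners in the top view are at (205.6,175.6) and (280.6,159).

```bash
python3 - <<'E'
from h import *
S,T=camera_model('side'),camera_model('top')
A=lambda u,v:(200+u/4,140+v/4)
B=lambda u,v:(190+(u-400)/3.2,145+v/3.2)
for n,p in dict(FL=B(488,258),FR=B(725,205)).items(): print(n,plane(T,p,75).round(1))
for n,p in dict(HL=B(446,97),HR=B(690,41)).items(): print(n,plane(T,p,83).round(1))
for n,p in dict(FL=A(83,205),FR=A(170,365),RR=A(380,310)).items(): print('s',n,plane(S,p,75).round(1))
for n,p in dict(FR0=A(177,435),RR0=A(370,390)).items(): print('s',n,plane(S,p,0).round(1))
# fit pose: FL,FR (avg) with known geometry
print('lid free',[plane(T,p,190).round(1) for p in (B(468,217),B(716,150))])
# rectangle model fit
from scipy.optimize import least_squares
obs=[(T,B(488,258),(-80,120,75)),(T,B(725,205),(-80,-120,75)),(S,A(83,205),(-80,120,75)),(S,A(170,365),(-80,-120,75)),(S,A(177,435),(-80,-120,0)),(S,A(370,390),(80,-120,0))]
kn=[(S,(271.1,163.3)),(T,(255,172.4))]
def W(p,X):
    c,s=np.cos(p[2]),np.sin(p[2]);return np.array([p[0]+c*X[0]-s*X[1],p[1]+s*X[0]+c*X[1],X[2]])
def f(p): return np.concatenate([proj(m,W(p,X))-q for m,q,X in obs])
r=least_squares(f,[560,0,-.2],x_scale=[10,10,.1]);p=r.x
print('pose',p,'yaw deg',np.degrees(p[2]));print(r.fun.reshape(-1,2).round(1))
K=tri([S,T],[k[1] for k in kn])[0];c,s=np.cos(p[2]),np.sin(p[2]);d=K-[p[0],p[1],0]
k=np.array([c*d[0]+s*d[1],-s*d[0]+c*d[1],d[2]]);print('knob case',k)
# from hinge: along lid; knob offset in lid frame (-120, ., 28) + 55*(−sin h, cos h)
for a in (.7,.8,.9,1.0):
    e=k-[80,0,75.5];u=np.array([np.cos(a)*e[0]-np.sin(a)*e[2],np.sin(a)*e[0]+np.cos(a)*e[2]])
    print(a,u)
E
```

```text
FL [441.1 165.5  75. ]
FR [496.7 -62.   75. ]
HL [595.3 208.8  83. ]
HR [653.7 -25.2  83. ]
s FL [435.3 152.4  75. ]
s FR [491.9 -76.7  75. ]
s RR [652.8 -25.9  75. ]
s FR0 [495.3 -63.3   0. ]
s RR0 [647.  -25.1   0. ]
lid free [array([480.3, 171.5, 190. ]), array([543.4, -45. , 190. ])]
pose [5.43382758e+02 6.88910654e+01 2.41718584e-01] yaw deg 13.849454693277806
[[-0.3  1.3]
 [ 1.5  0.8]
 [ 0.4 -2.2]
 [ 0.7 -2.1]
 [-0.2  0.7]
 [ 1.1  0.6]]
knob case [ 42.51501369 -29.57965743 222.51298561]
0.7 [-123.3784645    88.29324229]
0.8 [-131.57670213   75.53485019]
0.9 [-138.46026884   62.02173884]
1.0 [-143.96038631   47.88892677]
```

```bash
cat >> h.py <<'E'
from scipy.spatial.transform import Rotation as Ro
P=[543.4,68.9,.2417]
def W(X,p=P):
    c,s=np.cos(p[2]),np.sin(p[2]);return np.array([p[0]+c*X[0]-s*X[1],p[1]+s*X[0]+c*X[1],X[2]])
def C(X,p=P):
    c,s=np.cos(p[2]),np.sin(p[2]);d=np.array(X)-[p[0],p[1],0];return np.array([c*d[0]+s*d[1],-s*d[0]+c*d[1],d[2]])
def st(off=186):
    s=ctrl.read_state();R=Ro.from_quat(s['orientation'],scalar_first=True);tip=np.array(s['eef_pos'])+off*R.as_matrix()[:,2]
    return s,R,tip
def go(X,off=186,p=P):
    s,R,tip=st(off);d=R.inv().apply(W(X,p)-tip)/10
    G=np.column_stack([[np.cos(p[2]),np.sin(p[2]),0],[np.sin(p[2]),-np.cos(p[2]),0],[0,0,-1]])
    print('shift cm',d.round(2),'rotvec deg',np.degrees((R.inv()*Ro.from_matrix(G)).as_rotvec()).round(1),'tip case',C(tip,p).round(1),'t',round(s['t'],2),'F',np.array(s['wrist_force']).round(1))
E
python3 -m pendant '[[[0,0,-2],[0,0,10.4],0],[[0,0,0],[0,0,0],0]]' 20
python3 -c "
from h import *
go((-12,85,235))"
```

```text
t: 0.35
eef_pos: [225.3, -501.9, 425.5]
orientation: [0.001, 0.993, 0.12, 0.0]
wrist_force: [0.5, 0.8, 0.4]
width: 0.833
shift cm [ 43.33 -56.36   0.35] rotvec deg [ 0.1 -0.  -0. ] tip case [-445.5 -478.4  239.5] t 0.35 F [0.5 0.8 0.4]
```

```bash

python3 -m pendant '[[[3.1,-4,0],[0,0,0],0],[[3.1,-4,0],[0,0,0],0],[[3.1,-4,0],[0,0,0],0],[[3.1,-4,0],[0,0,0],0],[[3.1,-4,0],[0,0,0],0],[[3.1,-4,0],[0,0,0],0],[[3.1,-4,0],[0,0,0],0]]'
python3 -m pendant '[[[3.1,-4,0],[0,0,0],0],[[3.1,-4,0],[0,0,0],0],[[3.1,-4,0],[0,0,0],0],[[3.1,-4,0],[0,0,0],0],[[3.1,-4,0],[0,0,0],0],[[3.1,-4,0],[0,0,0],0],[[3.1,-4,0],[0,0,0],0],[[0,0,0],[0,0,0],0]]'
python3 -c "
from h import *
go((-12,85,185))
for a in np.arange(.75,-.01,-.15): print(a,80-140*np.cos(a)+12*np.sin(a),75.5+140*np.sin(a)+12*np.cos(a))"
```

```text
t: 1.23
eef_pos: [369.5, -176.6, 424.1]
orientation: [-0.0, 0.993, 0.122, -0.0]
wrist_force: [0.5, 0.5, -0.6]
width: 0.079
t: 2.22
eef_pos: [513.9, 147.7, 423.4]
orientation: [-0.0, 0.992, 0.124, -0.001]
wrist_force: [-0.5, -0.2, -0.6]
width: 0.003
shift cm [-0.19 -0.14  5.24] rotvec deg [-0.   0.1  0.3] tip case [-10.   83.6 237.4] t 2.23 F [-0.5 -0.2 -0.6]
0.75 -14.256776522054917 179.7096928297526
0.6 -28.77127640661454 164.45397365422107
0.44999999999999996 -40.84300792004 147.20054000380435
0.29999999999999993 -50.20086599764877 128.33686680209482
0.1499999999999999 -56.634693321362754 108.28659148153638
-1.1102230246251565e-16 -60.0 87.49999999999999
```

```bash

python3 -m pendant '[[[-0.2,0,3],[0,0,0],0],[[-0.2,0,2.7],[0,0,0],0],[[-0.7,0,0.8],[0,0,0],0],[[-0.7,0,0.8],[0,0,0],0],[[-0.6,0,0.9],[0,0,0],0],[[-0.6,0,0.9],[0,0,0],0],[[-0.5,0,0.9],[0,0,0],0],[[-0.5,0,0.9],[0,0,0],0]]'
python3 -c "
from h import *
go((-60,85,87.5))"
```

```text
t: 3.22
eef_pos: [474.3, 135.9, 315.2]
orientation: [-0.0, 0.993, 0.12, 0.0]
wrist_force: [3.4, 0.0, 2.2]
width: 0.006
shift cm [-0.9  -0.34  4.17] rotvec deg [-0.  -0.  -0.1] tip case [-51.   81.6 129.2] t 3.23 F [3.4 0.  2.2]
```

Contact has been made (about 4 N); I'll keep following the arc down.

```bash

python3 -m pendant '[[[-0.3,-0.1,1.0],[0,0,0],0],[[-0.3,-0.1,1.0],[0,0,0],0],[[-0.2,-0.1,1],[0,0,0],0],[[-0.1,0,0.8],[0,0,0],0],[[0,0,0.4],[0,0,0],0],[[0,0,0.1],[0,0,0],0]]'
python3 -c "
from h import *
go((-60,85,87.5))"
```

```text
t: 3.98
eef_pos: [464.9, 136.8, 273.4]
orientation: [-0.0, 0.993, 0.12, -0.001]
wrist_force: [-10.8, -3.3, 30.4]
width: 0.004
shift cm [ 0.03 -0.03 -0.01] rotvec deg [-0.   0.1 -0.1] tip case [-60.3  84.7  87.4] t 3.98 F [-10.8  -3.3  30.4]
```

```bash

python3 -m pendant '[[[0,0,0],[0,0,0],0],[[0,0,0],[0,0,0],0],[[0,0,-3],[0,0,0],0],[[-2,0,-5],[0,0,0],0.5],[[-5,0,-3],[0,0,0],1],[[-4,3,0],[0,0,0],1],[[0,0,0],[0,0,0],1]]'
python3 - <<'E'
from h import *
go((-40,-30,158.5),167)
out=[];ms=[];ps=[]
for n in ['side','top','wrist']:
    m=camera_model(n);im=capture(n);out.append(im);np.save(f'pics/{n}1.npy',im)
    e=proj(m,W((-40,-30,158.5)));print(n,'expected',e.round(1))
    h=cv2.cvtColor(im,cv2.COLOR_RGB2HSV);red=(((h[...,0]<8)|(h[...,0]>172))&(h[...,1]>150)&(h[...,2]>60)).astype(np.uint8)
    k,l,s,c=cv2.connectedComponentsWithStats(red)
    L=[(np.linalg.norm(c[i]-e),i) for i in range(1,k) if s[i,4]>12]
    for d,i in sorted(L)[:2]: print(round(d,1),s[i].tolist(),c[i].round(1))
    if L and min(L)[0]<40: ms.append(m);ps.append(c[min(L)[1]])
X,r=tri(ms,ps);print(X,r,C(X))
if len(ps)>2:
  X,r=tri(ms[:2],ps[:2]);print(X,r,C(X))
a=cv2.resize(out[0][140:260,200:300],(400,480),interpolation=cv2.INTER_CUBIC);b=cv2.resize(out[2],(400,300))
c=np.zeros((480,800,3),np.uint8);c[:,:400]=a;c[:300,400:]=b
cv2.imwrite('pics/s1.png',c[:,:,::-1])
E
```

```text
t: 4.85
eef_pos: [363.8, 80.4, 382.9]
orientation: [-0.0, 0.993, 0.119, 0.0]
wrist_force: [0.4, -0.1, 0.1]
width: 0.388
shift cm [13.18  8.37  5.74] rotvec deg [-0.  -0.  -0.2] tip case [-171.6   54.1  215.9] t 4.85 F [ 0.4 -0.1  0.1]
side expected [245.8 187. ]
3.2 [240, 186, 6, 5, 24] [242.7 188. ]
17.1 [233, 168, 9, 10, 28] [237.6 172.1]
top expected [261.8 202.9]
2.6 [260, 204, 5, 4, 17] [262.4 205.5]
107.2 [142, 204, 26, 16, 63] [155.1 212.8]
wrist expected [399.2   2.7]
13.0 [382, 0, 36, 34, 922] [399.9  15.6]
[504.05190052  27.71792037 157.98959935] [np.float64(1.8506386626628641), np.float64(0.7121962259975231), np.float64(1.5530008115545855)] [-48.06142492 -30.56691102 157.98959935]
[503.38324523  28.37743735 156.8669083 ] [np.float64(1.0310526596064107), np.float64(1.0310526596063072)] [-48.55278633 -29.76651954 156.8669083 ]
```

View pics/s1.png

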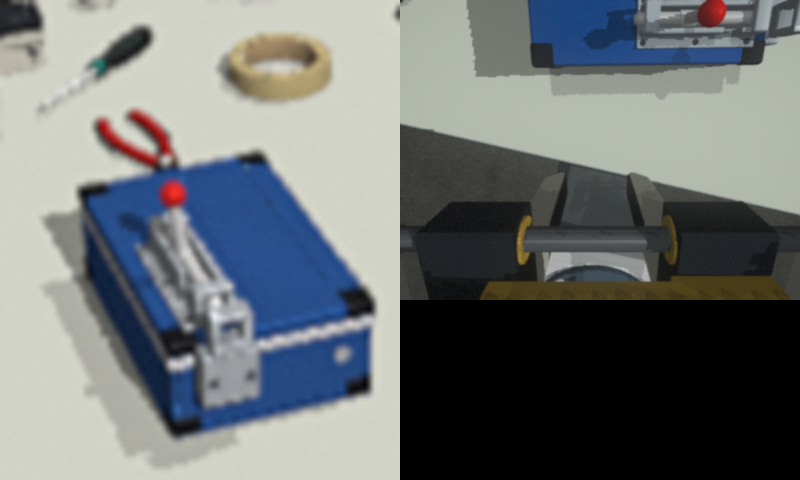

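The lid is flat and shut. The bolt is back and the knob is at case (-48, -30.5, 158), as expected for a handle angle of about 0.1. Next I move above the knob.

```bash

python3 -m pendant '[[[4.1,2.8,0],[0,0,-0.2],1],[[4.1,2.8,0],[0,0,0],1],[[4.1,2.8,0],[0,0,0],1],[[0,0,0],[0,0,0],1],[[0,0,0],[0,0,0],1]]'
python3 - <<'E'
from h import *
go((-48,-30.5,158),167)
m=camera_model('wrist');im=capture('wrist')
h=cv2.cvtColor(im,cv2.COLOR_RGB2HSV);red=(((h[...,0]<8)|(h[...,0]>172))&(h[...,1]>150)&(h[...,2]>60)).astype(np.uint8)
k,l,s,c=cv2.connectedComponentsWithStats(red);i=1+np.argmax(s[1:,4]);print(s[i],c[i],C(plane(m,c[i],158)))
blue=((h[...,0]>100)&(h[...,0]<130)&(h[...,1]>120)).astype(np.uint8);print(s[i]);
im2=im.copy();cv2.imwrite('pics/w2.png',im2[:,:,::-1])
E
```

```text
t: 5.62
eef_pos: [505.0, 30.0, 381.9]
orientation: [-0.0, 0.993, 0.122, -0.001]
wrist_force: [0.1, -0.1, -0.7]
width: 0.994
shift cm [-0.1   0.2   5.69] rotvec deg [-0.   0.1  0.1] tip case [-46.9 -28.5 214.9] t 5.62 F [ 0.1 -0.1 -0.7]
[244 201  26  23 371] [256.44474394 211.02695418] [-46.88104719 -30.45380964 158.        ]
[244 201  26  23 371]
```

View pics/w2.png

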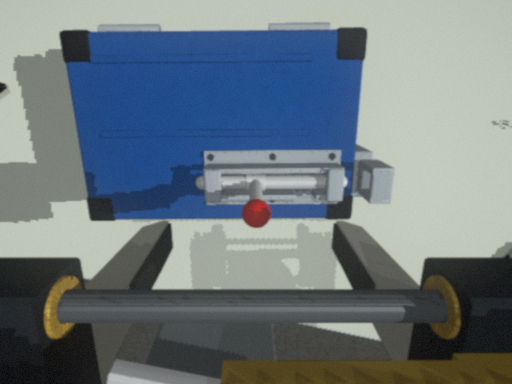

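The wrist view shows the knob at (256,211), centred between the fingers, with the case square to the tool and the bolt back. I'll go down and grip it.

```bash

python3 -m pendant '[[[0,0.1,2.9],[0,0,0],1],[[0,0.1,2.8],[0,0,0],1],[[0,0,0],[0,0,0],0.2],[[0,0,0],[0,0,0],0.1],[[0,0,0],[0,0,0],0.1],[[0,0,0],[0,0,0],0.1],[[0,0,0],[0,0,0],0.1],[[0,0,0],[0,0,0],0.1]]' 15
python3 -c "
from h import *
go((-47,-75,158),167)"
```

```text
t: 6.68
eef_pos: [505.5, 27.4, 325.9]
orientation: [0.0, 0.993, 0.122, 0.0]
wrist_force: [-0.2, -0.2, -0.4]
width: 0.406
shift cm [-0.04  4.38  0.09] rotvec deg [ 0.  -0.   0.1] tip case [-46.7 -31.2 158.9] t 6.67 F [-0.2 -0.2 -0.4]
```

```bash

python3 -m pendant '[[[0,0,0],[0,0,0],0.1],[[0,0,0],[0,0,0],0.1],[[0,0,0],[0,0,0],0.1],[[0,0,0],[0,0,0],0.1]]'
python3 -c "
from h import *
go((-47,-75,158),167)"
```

```text
t: 7.18
eef_pos: [505.5, 27.4, 325.7]
orientation: [0.0, 0.993, 0.122, -0.0]
wrist_force: [0.1, -0.9, -0.7]
width: 0.205
shift cm [-0.03  4.38  0.07] rotvec deg [0.  0.  0.1] tip case [-46.7 -31.2 158.7] t 7.17 F [ 0.1 -0.9 -0.7]
```

It has gripped the knob at 19 mm width. Now I throw the bolt.

```bash

python3 -m pendant '[[[0,0.6,0],[0,0,0],0.1],[[0,0.8,0],[0,0,0],0.1],[[0,0.8,0],[0,0,0],0.1],[[0,0.8,0],[0,0,0],0.1],[[0,0.8,0],[0,0,0],0.1],[[0,0.4,0],[0,0,0],0.1],[[0,0,0],[0,0,0],0.1]]' 20
python3 -c "
from h import *
go((-47,-75,158),167)"
```

```text
t: 8.05
eef_pos: [515.6, -13.5, 325.7]
orientation: [-0.0, 0.993, 0.121, -0.0]
wrist_force: [0.5, 2.0, -1.1]
width: 0.201
shift cm [-0.03  0.17  0.07] rotvec deg [-0.   0.   0.1] tip case [-46.7 -73.3 158.7] t 8.05 F [ 0.5  2.  -1.1]
```

```bash

python3 -m pendant '[[[0,0.15,0],[0,0,0],0.1],[[0,0.15,0],[0,0,0],0.1],[[0,0,0],[0,0,0],0.1]]'
python3 -c "
from h import *
go((-47,-75,158),167)"
```

```text
t: 8.43
eef_pos: [515.9, -15.1, 325.5]
orientation: [-0.002, 0.993, 0.121, -0.001]
wrist_force: [-3.8, 14.0, 2.1]
width: 0.199
shift cm [0.   0.06 0.05] rotvec deg [-0.2  0.1  0.1] tip case [-47.  -74.4 158.5] t 8.43 F [-3.8 14.   2.1]
```

The hard stop is reached (14 N) at 43–45 mm of travel. I ease off slightly and start turning the handle along its arc.

```bash

python3 -m pendant '[[[0,-0.05,0],[0,0,0],0.1],[[-0.9,0,0.2],[0,0,0],0.1],[[-0.86,0,0.35],[0,0,0],0.1],[[-0.8,0,0.5],[0,0,0],0.1],[[-0.7,0,0.62],[0,0,0],0.1],[[0,0,0],[0,0,0],0.1]]'
python3 -c "
from h import *
go((-40-55*np.sin(.81),-75,103.5+55*np.cos(.81)),167)"
```

```text
t: 9.18
eef_pos: [483.8, -22.9, 308.4]
orientation: [-0.001, 0.993, 0.122, -0.001]
wrist_force: [-2.5, 10.5, 0.0]
width: 0.203
shift cm [0.04 0.05 0.  ] rotvec deg [-0.1  0.1  0.1] tip case [-80.2 -74.5 141.4] t 9.18 F [-2.5 10.5  0. ]
```

The handle is through the notch at about 0.8 rad with little force along the arc, so I continue.

```bash

python3 -m pendant '[[[-0.58,0,0.72],[0,0,0],0.1],[[-0.45,0,0.81],[0,0,0],0.1],[[-0.31,0,0.89],[0,0,0],0.1],[[-0.15,0,0.92],[0,0,0],0.1],[[0,0,0.5],[0,0,0],0.1],[[0,0,0],[0,0,0],0.1]]'
python3 -c "
from h import *
go((-95,-75,103.5),167)"
```

```text
t: 9.93
eef_pos: [469.4, -26.6, 269.9]
orientation: [-0.001, 0.993, 0.122, -0.002]
wrist_force: [-4.5, 9.3, 0.1]
width: 0.2
shift cm [ 0.03  0.04 -0.06] rotvec deg [-0.1  0.2  0.1] tip case [-95.3 -74.6 102.9] t 9.93 F [-4.5  9.3  0.1]
```

```bash

python3 -m pendant '[[[0,0,0.15],[0,0,0],0.1],[[0,0,0.15],[0,0,0],0.1],[[0,0,0],[0,0,0],0.1]]'
python3 -c "
from h import *
go((-95,-75,103.5),167)"
```

```text
t: 10.3
eef_pos: [469.3, -26.5, 267.1]
orientation: [-0.001, 0.993, 0.122, -0.002]
wrist_force: [-4.0, 9.6, 0.0]
width: 0.202
shift cm [ 0.02  0.04 -0.34] rotvec deg [-0.1  0.2  0.1] tip case [-95.2 -74.6 100.1] t 10.3 F [-4.   9.6  0. ]
```

```bash

python3 -m pendant '[[[0,0,0.15],[0,0,0],0.1],[[0,0,0.15],[0,0,0],0.1],[[0,0,0],[0,0,0],0.1]]'
python3 - <<'E'
from h import *
go((-95,-75,103.5),167)
a=cv2.resize(capture('side')[170:260,200:300],(530,480),interpolation=cv2.INTER_CUBIC)
cv2.imwrite('pics/s3.png',a[:,:,::-1])
E
```

```text
t: 10.68
eef_pos: [469.5, -26.6, 264.7]
orientation: [-0.001, 0.993, 0.122, -0.001]
wrist_force: [-6.4, 9.9, 9.1]
width: 0.2
shift cm [-0.    0.03 -0.58] rotvec deg [-0.1  0.1  0.1] tip case [-95.  -74.7  97.7] t 10.68 F [-6.4  9.9  9.1]
```

View pics/s3.png

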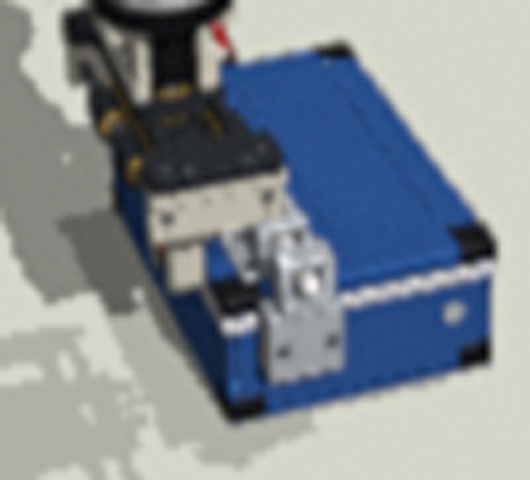

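The bolt end shows in the keeper at (310,287). Vertical resistance of 9 N appeared, so the handle is at its stop. I'll release, back off and check.

```bash

python3 -m pendant '[[[0,0,-0.1],[0,0,0],0.6],[[0,0,0],[0,0,0],0.6],[[0,0,0],[0,0,0],0.6],[[0,0,0],[0,0,0],0.6],[[0,0,0],[0,0,0],0.6]]'
python3 -m pendant '[[[0,0,-2],[0,0,0],0.6],[[0,0,-5],[0,0,0],0.6],[[0,0,-5],[0,0,0],0.6],[[-4,3,-2],[0,0,0],0.6],[[-4,4,0],[0,0,0],0.6],[[-4,4,0],[0,0,0],0.6],[[0,0,0],[0,0,0],0.6]]'
python3 - <<'E'
from h import *
go((-95,-75,103.5),167)
ims=[];ms=[];ps=[]
for n in ['side','top']:
    m=camera_model(n);im=capture(n);e=proj(m,W((-95,-75,103.5)))
    h=cv2.cvtColor(im,cv2.COLOR_RGB2HSV);red=(((h[...,0]<8)|(h[...,0]>172))&(h[...,1]>150)&(h[...,2]>60)).astype(np.uint8)
    k,l,s,c=cv2.connectedComponentsWithStats(red)
    i=min((i for i in range(1,k) if s[i,4]>8),key=lambda i:np.linalg.norm(c[i]-e));print(n,e.round(1),c[i].round(1),s[i])
    ims.append(im);ms.append(m);ps.append(c[i])
X,r=tri(ms,ps);print(C(X),r)
a=cv2.resize(ims[0][170:260,200:300],(400,480),interpolation=cv2.INTER_CUBIC);b=cv2.resize(ims[1][145:240,190:315],(400,304),interpolation=cv2.INTER_CUBIC)
c=np.zeros((480,800,3),np.uint8);c[:,:400]=a;c[:304,400:]=b;cv2.imwrite('pics/s4.png',c[:,:,::-1])
E
```

```text
t: 11.35
eef_pos: [470.2, -27.3, 265.6]
orientation: [0.0, 0.993, 0.122, 0.0]
wrist_force: [-0.5, -0.4, 0.8]
width: 0.595
t: 12.22
eef_pos: [378.8, -165.1, 405.8]
orientation: [0.0, 0.993, 0.119, 0.0]
wrist_force: [1.0, 0.1, 0.7]
width: 0.603
shift cm [ 12.05 -11.33  13.52] rotvec deg [ 0.  -0.  -0.2] tip case [-215.8 -187.9  238.8] t 12.22 F [1.  0.1 0.7]
side [233.3 213.9] [232.1 214.1] [229 211   7   7  34]
top [280.4 217.9] [279.5 218. ] [278 217   4   3  12]
[-96.33973693 -72.081452   101.34844106] [np.float64(1.5676673584379575), np.float64(1.5676673584380698)]
```

View pics/s4.png

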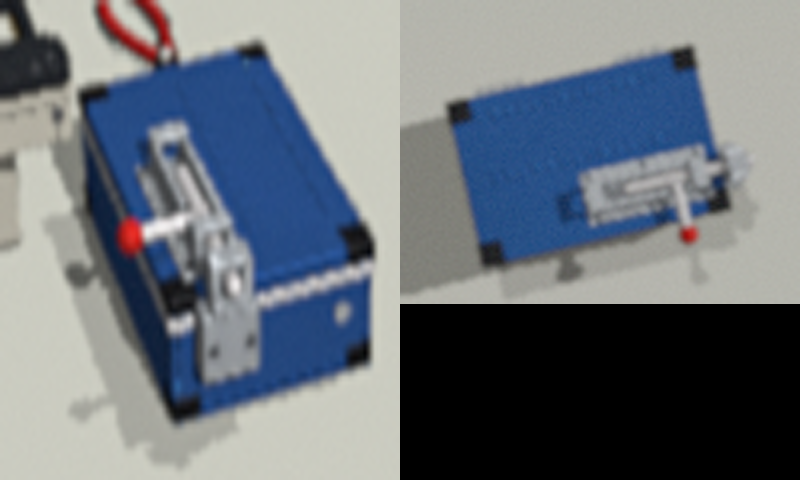

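The lid is shut, the bolt is in the keeper (side crop 235,280), and the handle lies level to the front through its notch. The robot is clear of everything.

```bash
python3 -c "
from station import ctrl
print(ctrl.close_job())"
```

```text
the job is handed in; nothing more can be done
None
```

I shut the lid, threw the bolt into the keeper and turned the handle down into its notch, then handed the job in after about 12 of the 51 s. The hand-in gives no verdict, so this rests on my own checks:

- **Lid:** I pushed it down with closed fingertips to the stop, at 87.4 mm (87.5 expected) with 30 N of resistance. It looks level in both fixed cameras.
- **Bolt:** With the knob gripped, I slid the bolt until it hit the hard stop (14 N). The gripper travelled about 43 mm; the task needs at least 41. The bolt's end shows in the keeper.
- **Handle:** I turned it until it met resistance (9 N). The final views put the knob at case (-96, -72, 101) mm, against (-95, -75, 103.5) expected. That agrees within the roughly 3 mm measuring error, and the stem lies level through the notch.
- **Robot:** It ended clear of the case, with the wrist force back near zero.

Two readings were slightly off. The gripper had to go about 5 mm below the expected height before the handle met its stop. The knob's sideways reading was 3 mm short of full throw, but the handle could only drop into the notch with the bolt fully thrown.

The arm never went near the side cutters, and it passed well above the marker. I did not measure either one again at the end.

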